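# Stamp a frame slat in the hand press and pack it

## Robot

A 6-joint arm with a two-finger parallel gripper is mounted at the origin on the work surface. World frame = base frame: x ahead of the robot, y to its left, z up, the work surface at z = 0. Lengths are in m, angles in rad, forces in N, time in s.
With the tool pointing down it reaches from about 0.375 to 0.9 m from the base axis. Payload 3.1 kg.
Tool frame: the origin (TCP) lies between the finger pads; the fingertips stand 8 mm ahead of it and the grasp point (between the pads) lies 11 mm behind it; z points along the fingers, y is the line along which they close (so a half turn about z gives the same grasp; the last joint's range is limited). The gripper opens to 85 mm and grips with 20 to 120 N. Pads are 22 mm wide; open, the fingers measure 114 mm over their backs; the gripper's body (76 mm by 85 mm) begins 54 mm behind the grasp point. The pads swing forward as they close: fully open they stand 13 mm farther back than shut.
Start: joints at [1.165, 0.527, 1.433, -0, 1.181, -0.178], TCP at [0.14, 0.609, 0.239] pointing down, gripper open.
Joint ranges: [-3.08, 3.08], [-0.75, 2.2], [0.22, 2.44], [-1.43, 4.57], [0, 2.65], [-2.85, 2.85]. Speed limits (rad/s): [2.79, 2.79, 3.14, 3.14, 3.14, 3.14].

## Interface

Orientations are given as a unit quaternion [x, y, z, w].
In Python, from station import readout, cams, sign_off gives the robot as it stands.
- The arm moves only by the tool send_rows, never from a script. Its argument "commands" is text: rows parted by semicolons, each of 5 numbers parted by spaces: the finger opening in mm, from 0 to 85.4, then the shift along the tool's x, y, z each as a share of 0.02 m, from -1 to 1, then the turn about the tool's z as a share of 4 degrees, from -1 to 1. In form: grip dx dy dz spin; .... A call has 1 to 20 rows; each row shifts and turns the commanded pose from where the row before left it, along the tool's axes as they then stand; what a row does not reach is not made up. A row lasts 1/12 s, in which the tool goes at most 41.7 mm and 7.16 degrees, less where a joint would pass 70% of its speed; a pose out of reach is approached as far as the arm can. A call with a number of a shift or a turn outside -1 to 1 is refused whole. A call with a gripper value outside its range is refused whole. The fingers move at their own pace and stop on an object; "grip_force" is the grip in N (left out, the last holds). Time passes only in rows, so rows that do not move let the fingers close. It gives the time, the measured TCP pose, the force, the opening and the grip force at its end, in the units of the state.
- readout.sense(): the state, without advancing time (a new reading comes with each control period).
- cams.snapshot(name): name is "scene" or "top"; returns a dict with "pixels" (400x640x3 uint8, red, green, blue), "intrinsics" (3x3 intrinsics, pixels), "eye" and "rotation" of the camera in the world. Camera axes: x right, y down, z forward; pixel columns grow to the right and rows downward; lengths in m; the calibration is good to about 2 mm. A picture is of the moment at which its call begins. There is no depth.
- sign_off(): hands the job in; it is judged then, once.
The state is a dict: "t": time; "q": joint angles; "qd": joint speeds; "tau": joint torques, N m; "tcp_pos": TCP position; "tool_rot": TCP orientation; "force": force on the tool from outside, world axes, zero at the start; "ft_torque": the same for the moment, N m; "finger_gap": opening from 0.0 (shut) to 1.0 (fully open); "gripper_force": force on a finger pad.
Only numpy, scipy, OpenCV 4.12 (cv2) and the standard library are available. Lean on these libraries where they do the work, as an engineer would, in place of code of your own. Each camera call takes 0.05 s, during which the arm holds its last target. There are 200 camera calls.

## Task

First lift the wooden box's lid right open until it rests on its stop. Then lay the long frame slat flat along the bed rail of the hand press, centred on the rail with one end under the ram and close to the stop, let go of it, and push the press's sprung plunger fully down so that the ram bears on the slat. Let the plunger come back up, take the slat out and lay it flat on the floor of the box, leaving the lid open and the other things on the table where they are.

Things in the scene. Friction and masses are not known exactly. Their poses are not given: they have to be found in the camera images.
- slat: The long slat: plain light wood bar, 160 x 36 x 18 mm (x, y, z), loose, about 70 g. Origin: centre of its underside; x runs along its length. It is symmetric, either end may be stamped. It starts lying flat on the table between the box and the press.
- press: Grey C-shaped hand press, fixed; throat open to its -x. Origin: on the table, on the ram's axis. Base plate 12 mm high, x -110 to +80, y +-55 mm. Steel bed rail: 28 mm wide (narrower than the slat), x -107 to +18, top at z 30. Stop: the column's front face, x +18. Head: 40 mm wide, x -16 and beyond, z 82 to 112. Hold the slat 10 to 30 mm behind its middle so the gripper clears the head.
- press_bed (a point): Point on top of the bed rail (press x -68, y 0, z 30 mm): where the centre of the slat's underside belongs, its end then 6 mm from the stop. Axes as the press.
- plunger (a joint): Downward travel of the plunger in m: 0 up, springs back by itself. With the slat on the rail the ram meets it at 0.020; without one it goes to 0.022. About 2 N start it, about 6 N at the bottom before the ram bears on the slat.
- plunger_top (a point): Centre of the top face of the plunger's black mushroom knob (36 mm diameter, 20 mm high); 148 mm above the table when up. Push it straight down.
- ram: Foot of the plunger, a dark steel disc 18 mm in diameter and 8 mm thick, below the press's head. Origin: centre of its lower face, 68 mm above the table when up, that is 38 mm above the rail and 20 mm above a slat on it.
- box: Fixed wooden box with a hinged lid, outer 130 x 220 x 60 mm (x, y, z), walls and floor 5 mm. Origin: centre of its underside. Its front is -x, the hinge runs along the far (+x) rim; the open lid stands 185 mm above the table there. The slat fits lying along the box's y.
- lid (a joint): Lid angle in rad: 0 shut, 1.9 open on its stop. It falls shut below about 1.5 and falls on to its stop beyond.
- lid_handle (a point): Grip point of the dark turned knob on the lid: 28 mm diameter head (16 mm high, on a 12 mm stem), 35 mm above the lid's upper face (lid 8 mm thick), 30 mm from its front edge, midway along y.
- lid_hinge (a point): Midpoint of the lid's hinge axis at the far upper rim, 60 mm above the table; the axis is the box's y. The knob's grip point is 100 mm in front of it and 43 mm above it when shut.
- offcut: Bystander: short slat of the same section, 90 x 36 x 18 mm, beyond the work. Origin: centre of its underside. Leave alone.
- tape: Bystander: roll of paper tape, 84 mm diameter, 22 mm high, at the far left. Leave alone.
- mallet: Bystander: small hammer lying at the left. Leave alone.
- glue: Bystander: white bottle, 52 mm diameter, 130 mm high, at the right. Leave alone.
- brush: Bystander: brush lying at the right. Leave alone.
- mug: Bystander: white mug, 80 mm diameter, 90 mm high, beyond the work. Leave alone.
- tin: Bystander: steel tin, 66 mm diameter, 60 mm high, beyond the work. Leave alone.
Not all that is in view belongs to the job. What is shaped like the slat but black or blue is not meant.

How it is judged:
On the way, in this order (a step that is already met when the one before it is completed fails the run):
1. the lid is open on its stop (value of joint lid above 1.8 rad), for 0.2 s.
2. the slat lies flat along the bed rail, one end within about 20 mm of the stop, and is let go (x of slat in the frame of press between -0.084 and -0.05 m and y of slat in the frame of press between -0.012 and 0.012 m and z of slat in the frame of press between 0.026 and 0.034 m and angle between the x axis of slat and the x axis of press, either way round below 0.2 rad and contact force between the fingers and slat below 0.1 N), for 0.2 s.
3. the plunger is fully down with the ram bearing on the slat lying on the rail (x of slat in the frame of press between -0.084 and -0.05 m and y of slat in the frame of press between -0.012 and 0.012 m and z of slat in the frame of press between 0.026 and 0.034 m and angle between the x axis of slat and the x axis of press, either way round below 0.2 rad and value of joint plunger above 0.018 m and contact force between ram and slat above 1 N), for 0.1 s.
At the end, for the whole second after the job is handed in: The slat lies flat (within 7 degrees, underside within 5 mm of the floor) at rest inside the box, the lid is open on its stop (over 1.8 rad) and the plunger is back up (within 3 mm) (value of joint lid above 1.8 rad and value of joint plunger below 0.003 m and x of slat in the frame of box between -0.055 and 0.055 m and y of slat in the frame of box between -0.04 and 0.04 m and z of slat in the frame of box between 0 and 0.01 m and angle between slat's own z axis and vertical below 0.12 rad and linear speed of slat below 0.02 m/s); the robot touches nothing.
It fails at once if a bystander was pushed more than 40 mm (distance of any of offcut, tape, mallet, glue, brush, mug, tin from where it was at the start of the episode above 0.04 m).
It also fails if it takes over 72 s, if anything falls off the work surface, if the arm or the gripper's body presses on something with over 40 N, if the wrist force passes 120 N, or if a joint passes its speed limit or range.

## Working session

There is one attempt and no reset: what is moved stays moved. The work goes in short steps, Python scripts to look and compute and a tool call to move; the robot and the scene stay as the last step left them, time stands still between calls to the robot, and variables do not carry over. Pictures are saved under pics/ and viewed, at most 10 in all, crops included, and the job is handed in when it is done.

Besides the shell and the picture viewer there is one more tool, called as name(argument=value, ...), one argument or row to a line, values as JSON. send_rows: Moves the arm, as the interface text tells. Its arguments: {"type":"object","properties":{"commands":{"type":"string"},"grip_force":{"type":"number"}},"required":["commands"]}

```bash
mkdir -p pics; cat > h.py <<'E'
import numpy as np,cv2
from station import readout,cams,sign_off
def snap(n,f):
    s=cams.snapshot(n); cv2.imwrite('pics/'+f,cv2.cvtColor(s['pixels'],cv2.COLOR_RGB2BGR)); np.savez('pics/'+n+'.npz',**{k:np.array(s[k]) for k in('pixels','intrinsics','eye','rotation')})
def px2w(n,u,v,z):
    s=np.load('pics/'+n+'.npz'); d=s['rotation']@np.linalg.inv(s['intrinsics'])@[u,v,1]; e=s['eye']; return e+d*(z-e[2])/d[2]
def w2px(n,p):
    s=np.load('pics/'+n+'.npz'); c=s['intrinsics']@(s['rotation'].T@(np.array(p)-s['eye'])); return c[:2]/c[2]
E
python3 - <<'E'
from h import *
snap('scene','s0.png');snap('top','t0.png')
for n in('scene','top'):
    s=np.load('pics/'+n+'.npz');print(s['eye'],s['rotation'].round(3),s['intrinsics'])
r=readout.sense();print(r['t'],r['tcp_pos'],r['tool_rot'],r['finger_gap'])
E
```

```text
[ 1.08099155 -0.70433057  1.0312716 ] [ 0.864  0.323 -0.132 -0.362] [[394.06289447   0.         319.98297975]
 [  0.         394.06289447 200.4581589 ]
 [  0.           0.           1.        ]]
[0.38851324 0.00441818 1.35027299] [-0.703  0.71  -0.028  0.034] [[361.35011237   0.         317.01456925]
 [  0.         361.35011237 203.36745372]
 [  0.           0.           1.        ]]
0.1 [0.1402424  0.6084129  0.23843137] [ 1.13155995e-01  9.93576740e-01 -9.45439178e-04 -2.97385406e-04] 1.0015756379539016
```

View pics/s0.png

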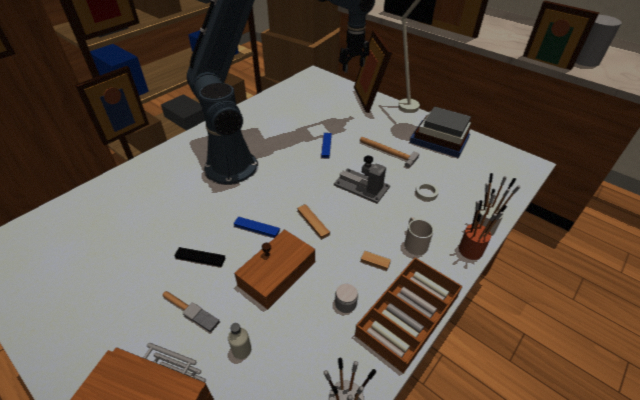

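View pics/t0.png

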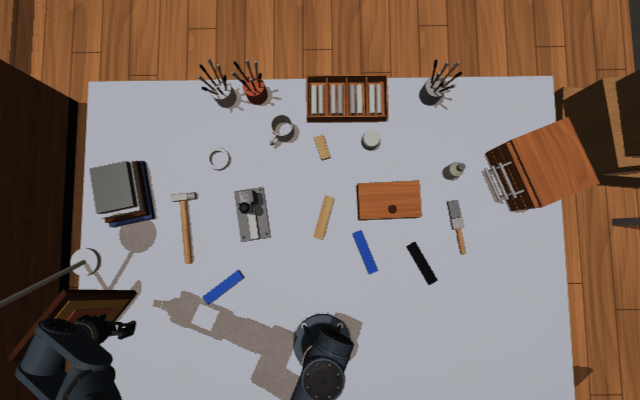

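Scene and top views: light wood bar at top (324,217), about 160 mm; a shorter wood one at (322,147) is the offcut; blue bars at (365,252) and (224,287) and a black one at (422,263) are not meant. Light and long means (324,217) is the slat. The box is at top (389,200) with its knob at (392,209), and the press at (252,213). I'll confirm with a crop.

```bash
sed -i "s/^def px2w/from scipy.spatial.transform import Rotation as R\ndef px2w/; s/s\['rotation'\]/R.from_quat(s['rotation']).as_matrix()/g" h.py
python3 - <<'E'
from h import *
a=cv2.imread('pics/t0.png')[170:260,225:435]; b=cv2.imread('pics/s0.png')[145:310,225:425]
a=cv2.resize(a,None,fx=3.8,fy=3.8,interpolation=cv2.INTER_CUBIC); cv2.imwrite('pics/tc.png',a)
cv2.imwrite('pics/sc.png',cv2.resize(b,None,fx=3.6,fy=3.6,interpolation=cv2.INTER_CUBIC))
print(px2w('top',324,217,.018),px2w('top',392,209,.11))
E
```

```text
[ 0.45453802 -0.01059203  0.018     ] [ 0.4752764  -0.24337481  0.11      ]
```

View pics/tc.png

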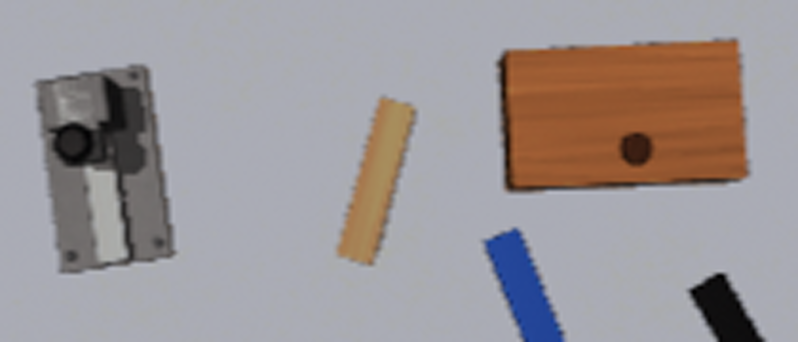

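View pics/sc.png

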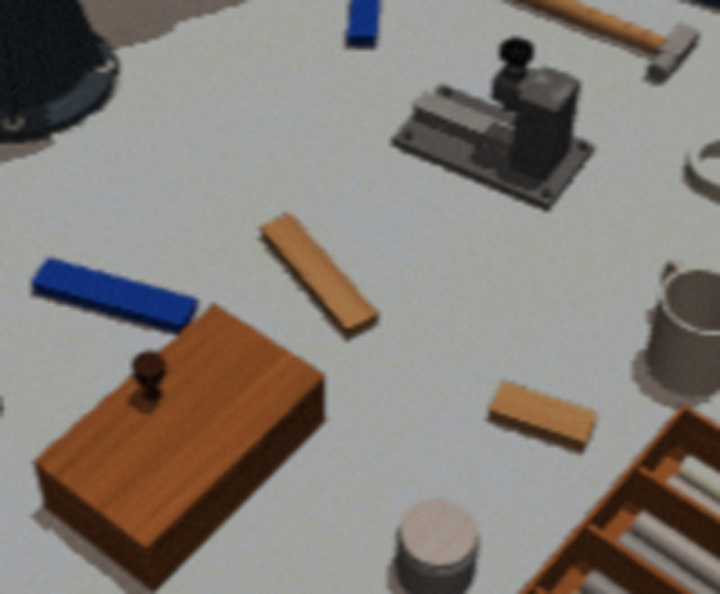

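The crop confirms it: the slat is the long light bar at crop (377,180), the knob is at (636,149), the press plunger at (74,143), and the blue and black bars are distinct.

```bash
cat >> h.py <<'E'
def crop(u,v,f=3.8,o=(225,170)): return (u+.5)/f-.5+o[0],(v+.5)/f-.5+o[1]
E
python3 - <<'E'
from h import *
def go(name,pts,z):
    P=np.array([px2w('top',*crop(*p),z)[:2] for p in pts]); print(name,'c',P.mean(0).round(4),'edges',[(round(float(np.hypot(*d)),4),round(float(np.degrees(np.arctan2(d[1],d[0]))),1)) for d in np.roll(P,-1,0)-P])
go('press',[(37,80),(147,66),(174,255),(62,272)],.012)
go('slat',[(381,97),(415,106),(373,264),(338,255)],.018)
go('lid',[(507,51),(738,40),(748,179),(511,190)],.068)
go('knob',[(636,149)],.111)
go('plunger',[(74,143)],.148)
# scene check
sc=lambda u,v:crop(u,v,3.6,(225,145))
print('scene knob',px2w('scene',*sc(149,360),.111),'plunger',px2w('scene',*sc(516,46),.148))
P=[px2w('scene',*sc(*p),.018)[:2] for p in [(290,214),(378,319),(347,336),(262,231)]];print('slat',np.mean(P,0))
P=[px2w('scene',*sc(*p),.068)[:2] for p in [(214,305),(324,376),(152,546),(37,465)]];print('lid',np.mean(P,0))
P=[px2w('scene',*sc(*p),.03)[:2] for p in [(417,95),(430,88)]];print('railend',P)
print('tool axes',R.from_quat(readout.sense()['tool_rot']).as_matrix().round(3))
E
```

```text
press c [0.4694 0.2557] edges [(0.109, -83.3), (0.1873, -171.7), (0.11, 98.1), (0.1899, 8.0)]
slat c [ 0.4544 -0.0099] edges [(0.0343, -105.5), (0.1587, 164.5), (0.0349, 75.1), (0.1591, -15.8)]
lid c [ 0.5111 -0.2432] edges [(0.2174, -87.8), (0.1309, -177.8), (0.221, 92.1), (0.1308, 0.6)]
knob c [ 0.4757 -0.2432] edges [(0.0, 0.0)]
plunger c [0.4832 0.2575] edges [(0.0, 0.0)]
scene knob [ 0.47738431 -0.24446236  0.111     ] plunger [0.48586588 0.25429707 0.148     ]
slat [ 0.46101966 -0.01653296]
lid [ 0.51675841 -0.24603328]
railend [array([0.37562475, 0.2420342 ]), array([0.3789311 , 0.26059291])]
tool axes [[-0.974  0.225 -0.001]
 [ 0.225  0.974 -0.002]
 [ 0.    -0.002 -1.   ]]
```

send_rows(
  commands="85 0 0 0 -1;85 0 0 0 -1;85 0 0 0 -1;85 0 0 0 -0.75;85 -0.84 -1 0 0;85 -0.84 -1 0 0;85 -0.84 -1 0 0;85 -0.84 -1 0 0;85 -0.84 -1 0 0;85 -0.84 -1 0 0;85 -0.84 -1 0 0;85 -0.84 -1 0 0;85 -0.84 -1 0 0;85 -0.84 -1 0 0;85 -0.84 -1 0 0;85 -0.84 -1 0 0;85 -0.84 -1 0 0;85 -0.84 -1 0 0;85 -0.84 -1 0 0;85 -0.84 -1 0 0",
)

```text
t: 1.77
tcp_pos: [0.4207, 0.2974, 0.239]
tool_rot: [-0.017, 1.0, -0.0, -0.0]
force: [0.4, 0.5, -0.1]
finger_gap: 0.996
gripper_force: 0.0
```

send_rows(
  commands="85 -0.065 -1 0 0;85 -0.065 -1 0 0;85 -0.065 -1 0 0;85 -0.065 -1 0 0;85 -0.065 -1 0 0;85 -0.065 -1 0 0;85 -0.065 -1 0 0;85 -0.065 -1 0 0;85 -0.065 -1 0 0;85 -0.065 -1 0 0;85 -0.065 -1 0 0;85 -0.065 -1 0 0;85 -0.065 -1 0 0;85 -0.065 -1 0 0;85 -0.065 -1 0 0;85 -0.065 -1 0 0;85 -0.065 -1 0 0;85 -0.065 -1 0 0;85 -0.065 -1 0 0;85 -0.065 -1 0 0",
)

```text
t: 3.43
tcp_pos: [0.46, -0.1012, 0.2391]
tool_rot: [-0.017, 1.0, 0.0, -0.0]
force: [0.3, 0.1, 0.9]
finger_gap: 0.995
gripper_force: 0.0
```

send_rows(
  commands="85 -0.065 -1 0 0;85 -0.065 -1 0 0;85 -0.065 -1 0 0;85 -0.065 -1 0 0;85 -0.065 -1 0 0;85 -0.065 -1 0 0;85 -0.065 -1 0 0;85 0 -0.3 0 0;85 0 0 0 0;85 0 0 0 0",
)

```text
t: 4.27
tcp_pos: [0.4739, -0.2451, 0.2389]
tool_rot: [-0.017, 1.0, 0.001, -0.001]
force: [-0.2, -0.6, 0.8]
finger_gap: 0.996
gripper_force: 0.0
```

```bash
cat >> h.py <<'E'
def rel(target,yaw=None):
    """tool-frame shift in shares of 20 mm to reach world target; spin to bring tool y to yaw (deg)"""
    r=readout.sense(); M=R.from_quat(r['tool_rot']).as_matrix(); y=np.degrees(np.arctan2(M[1,1],M[0,1]))
    print('t',r['t'],'tcp',np.round(r['tcp_pos'],4),'yawy',round(y,2),'F',np.round(r['force'],1),'gap',round(r['finger_gap'],3))
    print('shift/20mm',(M.T@(np.array(target)-r['tcp_pos'])/.02).round(2),'spin/4deg',None if yaw is None else round(-(yaw-y)/4,2))
E
python3 -c "
from h import *
rel([.476,-.244,.09],92)"
```

```text
t 4.2667 tcp [ 0.4739 -0.2451  0.2389] yawy 91.97 F [-0.2 -0.6  0.8] gap 0.996
shift/20mm [-0.11  0.04  7.44] spin/4deg -0.01
```

send_rows(
  commands="85 -0.1 0 1 0;85 0 0.04 1 0;85 0 0 1 0;85 0 0 1 0;85 0 0 1 0;85 0 0 1 0;85 0 0 0.8 0;85 0 0 0.6 0;20 0 0 0 0;20 0 0 0 0;20 0 0 0 0;20 0 0 0 0;20 0 0 0 0;20 0 0 0 0;20 0 0 0 0",
  grip_force=30,
)

```text
t: 5.52
tcp_pos: [0.4772, -0.2464, 0.0926]
tool_rot: [-0.018, 1.0, -0.001, 0.001]
force: [-1.5, -3.4, 6.2]
finger_gap: 0.315
gripper_force: 29.6
```

```bash
python3 - <<'E'
from h import *
rel([.476,-.244,.09],92)
snap('scene','s1.png')
# arc: knob pos rel hinge, in tool units per step
for a,b in zip(np.linspace(0,1.76,23)[:-1],np.linspace(0,1.76,23)[1:]):
    p=lambda t:np.array([-.1*np.cos(t)+.043*np.sin(t),.1*np.sin(t)+.043*np.cos(t)])
    d=p(b)-p(a);print(round(b,2),'dx',round(-d[0]/.02,2),'dz',round(-d[1]/.02,2))
E
```

```text
t 5.5167 tcp [ 0.4772 -0.2464  0.0926] yawy 92.01 F [-1.5 -3.4  6.2] gap 0.315
shift/20mm [0.06 0.12 0.13] spin/4deg 0.0
0.08 dx -0.19 dz -0.39
0.16 dx -0.22 dz -0.38
0.24 dx -0.25 dz -0.36
0.32 dx -0.28 dz -0.34
0.4 dx -0.3 dz -0.31
0.48 dx -0.33 dz -0.29
0.56 dx -0.35 dz -0.26
0.64 dx -0.37 dz -0.23
0.72 dx -0.39 dz -0.2
0.8 dx -0.4 dz -0.17
0.88 dx -0.41 dz -0.14
0.96 dx -0.42 dz -0.11
1.04 dx -0.43 dz -0.07
1.12 dx -0.43 dz -0.04
1.2 dx -0.44 dz -0.0
1.28 dx -0.43 dz 0.03
1.36 dx -0.43 dz 0.07
1.44 dx -0.42 dz 0.1
1.52 dx -0.41 dz 0.13
1.6 dx -0.4 dz 0.17
1.68 dx -0.39 dz 0.2
1.76 dx -0.37 dz 0.23
```

send_rows(
  commands="20 -0.19 0 -0.39 0;20 -0.22 0 -0.38 0;20 -0.25 0 -0.36 0;20 -0.28 0 -0.34 0;20 -0.3 0 -0.31 0;20 -0.33 0 -0.29 0;20 -0.35 0 -0.26 0;20 -0.37 0 -0.23 0;20 -0.39 0 -0.2 0;20 -0.4 0 -0.17 0",
)

```text
t: 6.4
tcp_pos: [0.5375, -0.2441, 0.1507]
tool_rot: [-0.018, 1.0, -0.001, -0.001]
force: [-2.8, -4.2, 0.9]
finger_gap: 0.31
gripper_force: 30.1
```

```bash
python3 - <<'E'
from h import *
rel([.476,-.244,.09],92)
snap('scene','s2.png')
a=cv2.imread('pics/s2.png')[170:330,200:360];cv2.imwrite('pics/s2c.png',cv2.resize(a,None,fx=3.5,fy=3.5))
E
```

```text
t 6.4 tcp [ 0.5375 -0.2441  0.1507] yawy 92.04 F [-2.8 -4.2  0.9] gap 0.31
shift/20mm [3.07 0.12 3.04] spin/4deg 0.01
```

View pics/s2c.png

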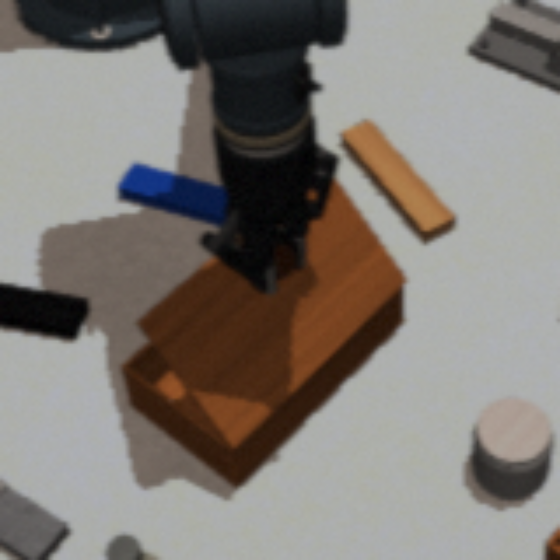

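The lid is partly open at crop (270,300), and the gripper still holds the knob. Continuing the arc.

send_rows(
  commands="20 -0.41 0 -0.14 0;20 -0.42 0 -0.11 0;20 -0.43 0 -0.07 0;20 -0.43 0 -0.04 0;20 -0.44 0 0 0;20 -0.43 0 0.03 0;20 -0.43 0 0.07 0;20 -0.42 0 0.1 0;20 -0.41 0 0.13 0;20 -0.4 0 0.17 0;20 -0.39 0 0.2 0;20 -0.37 0 0.23 0;20 0 0 0 0",
)

```text
t: 7.53
tcp_pos: [0.6408, -0.2403, 0.1383]
tool_rot: [-0.018, 1.0, -0.001, 0.003]
force: [2.5, -4.7, 4.1]
finger_gap: 0.314
gripper_force: 31.1
```

```bash
python3 - <<'E'
from h import *
rel([.476,-.244,.09],92)
snap('scene','s3.png')
a=cv2.imread('pics/s3.png')[150:310,200:360];cv2.imwrite('pics/s3c.png',cv2.resize(a,None,fx=3.5,fy=3.5))
E
```

```text
t 7.5333 tcp [ 0.6408 -0.2403  0.1383] yawy 92.02 F [ 2.5 -4.7  4.1] gap 0.314
shift/20mm [8.26 0.11 2.37] spin/4deg 0.01
```

View pics/s3c.png

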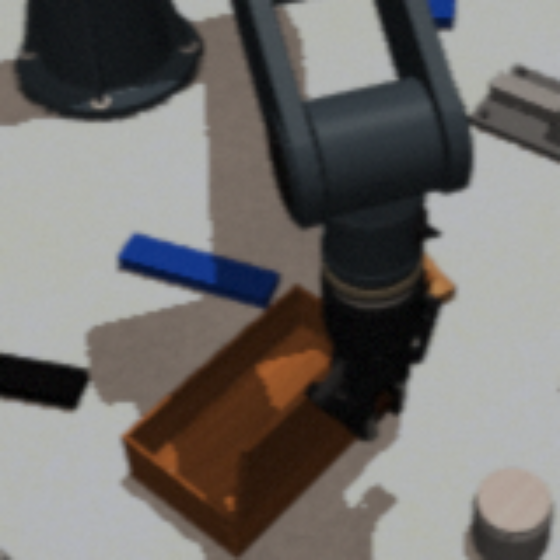

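send_rows(
  commands="85 0 0 0 0;85 0 0 0 0;85 0 0 0 0;85 0 0 0 0;85 0 0 -1 0;85 0 0 -1 0;85 0 0 -1 0;85 0 0 -1 0;85 0 0 -1 0;85 0 0 -1 0;85 0 0 -0.5 0",
)

```text
t: 8.5
tcp_pos: [0.6383, -0.2392, 0.2711]
tool_rot: [-0.018, 1.0, -0.001, 0.001]
force: [-0.4, -1.1, 0.4]
finger_gap: 0.996
gripper_force: 0.0
```

send_rows(
  commands="85 0.81 1 0 0;85 0.81 1 0 0;85 0.81 1 0 0;85 0.81 1 0 0;85 0.81 1 0 0;85 0.81 1 0 0;85 0.81 1 0 0;85 0.81 1 0 0;85 0.81 1 0 0;85 0.81 1 0 0;85 0.81 1 0 0;85 0.81 1 0 0;85 0 0 0 1;85 0 0 0 1;85 0 0 0 1;85 0 0 0 1;85 0 0 0 0.4;85 0 0 0 0",
)

```text
t: 10.0
tcp_pos: [0.4343, -0.0059, 0.2681]
tool_rot: [0.136, 0.991, 0.0, -0.001]
force: [0.7, -0.2, 0.1]
finger_gap: 0.995
gripper_force: 0.0
```

```bash
python3 - <<'E'
from h import *
rel([.438,-.007,.012],74.5)
snap('scene','s4.png')
a=cv2.imread('pics/s4.png')[130:310,220:400];cv2.imwrite('pics/s4c.png',cv2.resize(a,None,fx=3.3,fy=3.3,interpolation=cv2.INTER_CUBIC))
E
```

```text
t 10.0 tcp [ 0.4343 -0.0059  0.2681] yawy 74.39 F [ 0.7 -0.2  0.1] gap 0.995
shift/20mm [-2.10e-01 -1.00e-02  1.28e+01] spin/4deg -0.03
```

View pics/s4c.png

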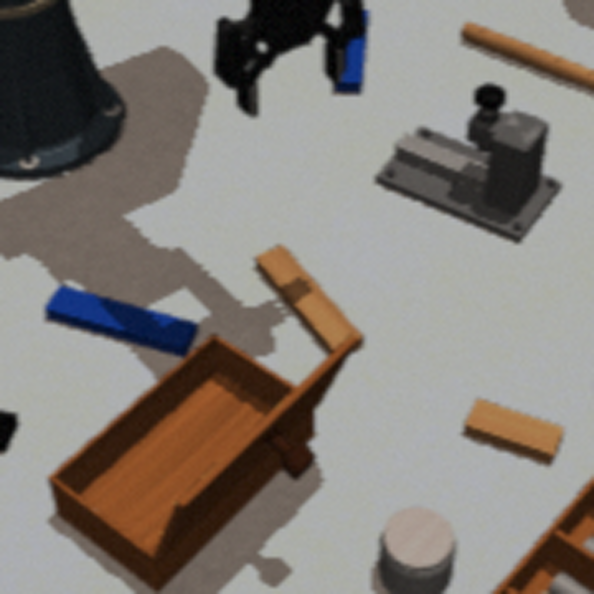

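send_rows(
  commands="85 -0.21 0 1 0;85 0 0 1 0;85 0 0 1 0;85 0 0 1 0;85 0 0 1 0;85 0 0 1 0;85 0 0 1 0;85 0 0 1 0;85 0 0 1 0;85 0 0 1 0;85 0 0 1 0;85 0 0 0.9 0;85 0 0 0.5 0;85 0 0 0.4 0;85 0 0 0 0",
)

```text
t: 11.3
tcp_pos: [0.4384, -0.0073, 0.0112]
tool_rot: [0.136, 0.991, 0.0, -0.001]
force: [-1.0, 0.2, -1.0]
finger_gap: 0.995
gripper_force: 0.0
```

send_rows(
  commands="28 0 0 0 0;28 0 0 0 0;28 0 0 0 0;28 0 0 0 0;28 0 0 0 0;28 0 0 0 0;28 0 0 0 0",
  grip_force=40,
)

```text
t: 11.88
tcp_pos: [0.4394, -0.0075, 0.0134]
tool_rot: [0.136, 0.991, -0.0, 0.001]
force: [0.1, -0.2, 7.2]
finger_gap: 0.407
gripper_force: 40.3
```

```bash
python3 - <<'E'
from h import *
rel([.438,-.007,.012],74.5)
E
```

```text
t 11.8833 tcp [ 0.4394 -0.0075  0.0134] yawy 74.42 F [ 0.1 -0.2  7.2] gap 0.407
shift/20mm [0.07 0.01 0.07] spin/4deg -0.02
```

send_rows(
  commands="28 0 0 -0.5 0;28 0 0 -1 0;28 0 0 -1 0;28 0 0 -1 0;28 0 0 -1 0;28 0 0 0 -1;28 0 0 0 -1;28 0 0 0 -1;28 0 0 0 -1;28 0 0 0 -1;28 0 0 0 -0.9;28 0 0 0 0",
)

```text
t: 12.88
tcp_pos: [0.4388, -0.0074, 0.1027]
tool_rot: [-0.07, 0.998, -0.0, 0.0]
force: [-0.2, 1.0, -0.8]
finger_gap: 0.406
gripper_force: 40.2
```

send_rows(
  commands="28 0.25 0.98 0 0;28 0.25 0.98 0 0;28 0.25 0.98 0 0;28 0.25 0.98 0 0;28 0.25 0.98 0 0;28 0.25 0.98 0 0;28 0.25 0.98 0 0;28 0.25 0.98 0 0;28 0.25 0.98 0 0;28 0.25 0.98 0 0;28 0.25 0.98 0 0;28 0.25 0.98 0 0;28 0.25 0.98 0 0;28 0 0 0 0;28 0 0 0 0",
)

```text
t: 14.13
tcp_pos: [0.3386, 0.2364, 0.1026]
tool_rot: [-0.071, 0.998, -0.0, 0.0]
force: [0.1, -0.2, -1.1]
finger_gap: 0.413
gripper_force: 40.2
```

```bash
python3 - <<'E'
from h import *
rel([.3577,.2403,.1],98)
snap('top','t5.png');snap('scene','s5.png')
a=cv2.imread('pics/t5.png')[170:270,210:310];b=cv2.imread('pics/s5.png')[130:230,310:410]
cv2.imwrite('pics/c5.png',np.hstack([cv2.resize(x,None,fx=4,fy=4,interpolation=cv2.INTER_CUBIC) for x in(a,b)]))
E
```

```text
t 14.1333 tcp [0.3386 0.2364 0.1026] yawy 98.09 F [ 0.1 -0.2 -1.1] gap 0.413
shift/20mm [-0.97  0.06  0.13] spin/4deg 0.02
```

View pics/c5.png

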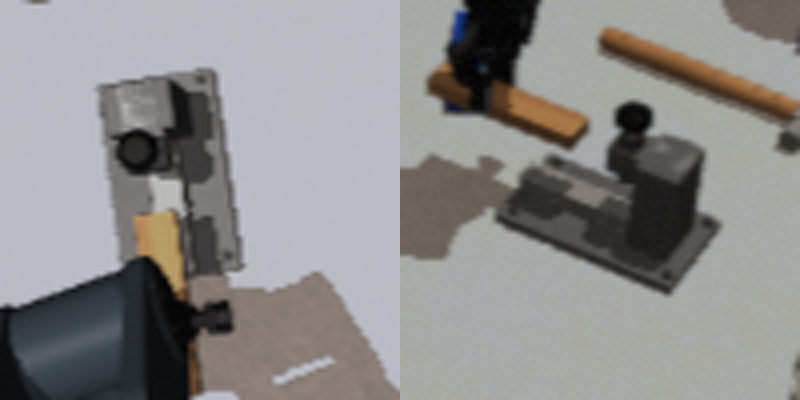

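```bash
python3 - <<'E'
from h import *
T=lambda u,v,z:px2w('top',*crop(u,v,4,(210,170)),z)[:2]
S=lambda u,v,z:px2w('scene',*crop(u-400,v,4,(310,130)),z)[:2]
a,b=T(134,213,.1085),T(178,209,.1085);print('slat end top',a,b,(a+b)/2,np.hypot(*(a-b)))
a,b=S(588,125,.1085),S(567,147,.1085);print('slat end scene',a,b,(a+b)/2)
o=np.array([.4843,.2577]);
print('plunger',T(137,151,.148),'scene',S(633,115,.148))
x=np.array([np.cos(np.radians(8)),np.sin(np.radians(8))]);y=np.array([-x[1],x[0]])
inp=lambda p:((p-o)@x,(p-o)@y)
print('rail in press',inp(T(167,180,.03)),'rail near end scene',inp((S(528,165,.03)+S(508,185,.03))/2) )
for n,p in (('top',(T(134,213,.1085)+T(178,209,.1085))/2),):print('slat end in press',inp(p))
print('tcp in press',inp(readout.sense()['tcp_pos'][:2]))
E
```

```text
slat end top [0.43244888 0.2687654 ] [0.43553494 0.23089633] [0.43399191 0.24983086] 0.03799460168581277
slat end scene [0.43967299 0.25264917] [0.44448751 0.21453779] [0.44208025 0.23359348]
plunger [0.48279774 0.25830592] scene [0.48883618 0.24960638]
rail in press (np.float64(-0.01927725319075389), np.float64(0.0004557273472089444)) rail near end scene (np.float64(-0.10698897711774623), np.float64(-0.01520920191843372))
slat end in press (np.float64(-0.05091366678128392), np.float64(-0.0007910220730529641))
tcp in press (np.float64(-0.14668060998924207), np.float64(-0.0017873601521668561))
```

send_rows(
  commands="28 0 0 0.8 0;28 0 0 0.8 0;28 0 0 0.7 0;28 0 0 0.35 0;28 0 0 0 0;28 -0.7 0.03 0 0;28 -0.7 0.03 0 0;28 -0.7 0 0 0;28 -0.6 0 0 0;28 -0.4 0 0 0;28 0 0 0 0;28 0 0 0 0",
)

```text
t: 15.23
tcp_pos: [0.4003, 0.2453, 0.0498]
tool_rot: [-0.069, 0.998, -0.0, -0.0]
force: [-0.7, -0.3, -0.0]
finger_gap: 0.405
gripper_force: 40.2
```

```bash
python3 - <<'E'
from h import *
rel([.40,.2447,.0427],98)
snap('top','t6.png');snap('scene','s6.png')
a=cv2.imread('pics/t6.png')[170:270,210:310];b=cv2.imread('pics/s6.png')[130:230,310:410]
cv2.imwrite('pics/c6.png',np.hstack([cv2.resize(x,None,fx=4,fy=4,interpolation=cv2.INTER_CUBIC) for x in(a,b)]))
E
```

```text
t 15.2333 tcp [0.4003 0.2453 0.0498] yawy 97.96 F [-0.7 -0.3 -0. ] gap 0.405
shift/20mm [ 0.02 -0.03  0.36] spin/4deg -0.01
```

View pics/c6.png

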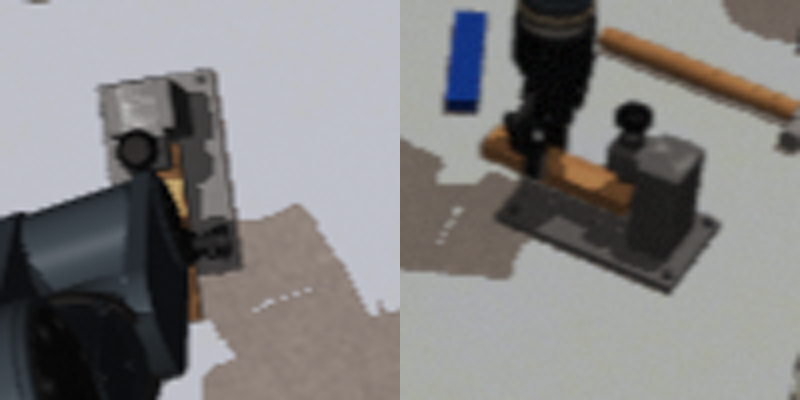

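send_rows(
  commands="28 0 0 0.2 0;28 0 0 0.15 0;28 0 0 0 0;40 0 0 0 0;50 0 0 0 0;85 0 0 0 0;85 0 0 0 0;85 0 0 0 0;85 0 0 0 0;85 0 0 0 0",
)

```text
t: 16.17
tcp_pos: [0.4003, 0.2457, 0.0423]
tool_rot: [-0.07, 0.998, -0.0, -0.0]
force: [0.3, 0.1, -0.3]
finger_gap: 0.998
gripper_force: 0.0
```

send_rows(
  commands="85 0 0 -1 0;85 0 0 -1 0;85 0 0 -1 0;85 0 0 -1 0;85 0 0 -1 0;85 0 0 -1 0;85 0 0 -1 0;0 0 0 0 0;0 0 0 0 0",
)

```text
t: 16.92
tcp_pos: [0.4008, 0.2458, 0.1833]
tool_rot: [-0.07, 0.998, 0.0, 0.001]
force: [-0.5, -0.2, -0.2]
finger_gap: 0.745
gripper_force: 0.0
```

```bash
python3 - <<'E'
from h import *
rel([.4835,.2577,.165],98)
snap('top','t7.png');snap('scene','s7.png')
a=cv2.imread('pics/t7.png')[170:270,210:310];b=cv2.imread('pics/s7.png')[130:230,310:410]
cv2.imwrite('pics/c7.png',np.hstack([cv2.resize(x,None,fx=4,fy=4,interpolation=cv2.INTER_CUBIC) for x in(a,b)]))
E
```

```text
t 16.9167 tcp [0.4008 0.2458 0.1833] yawy 98.01 F [-0.5 -0.2 -0.2] gap 0.745
shift/20mm [-4.18  0.01  0.93] spin/4deg 0.0
```

View pics/c7.png

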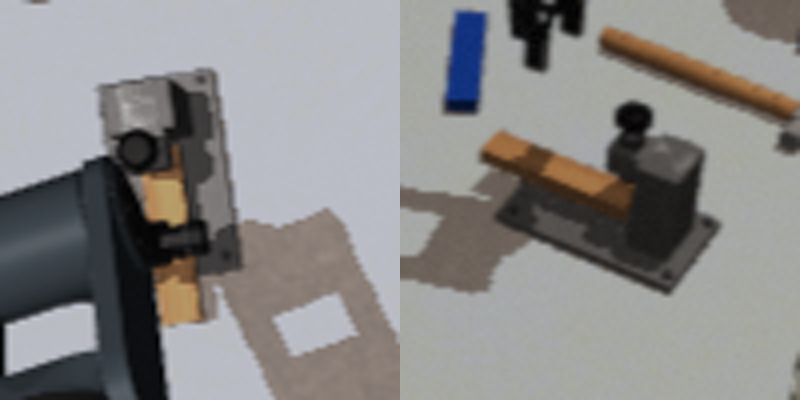

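```bash
python3 - <<'E'
from h import *
T=lambda u,v,z:px2w('top',*crop(u,v,4,(210,170)),z)[:2]
o=np.array([.4843,.2577]);x=np.array([np.cos(np.radians(8)),np.sin(np.radians(8))]);y=np.array([-x[1],x[0]])
for p in[(162,325),(200,320),(147,178),(184,172)]:
    q=T(*p,.048)-o;print(p,(q@x).round(4),(q@y).round(4))
E
```

```text
(162, 325) -0.149 0.0189
(200, 320) -0.1496 -0.0154
(147, 178) -0.0163 0.0149
(184, 172) -0.0159 -0.019
```

send_rows(
  commands="0 -0.7 0 0 0;0 -0.7 0 0 0;0 -0.7 0 0 0;0 -0.7 0 0 0;0 -0.7 0 0 0;0 -0.7 0 0 0;0 0 0 0 0;0 0 0 0 0;0 0 0 0.5 0;0 0 0 0.4 0;0 0 0 0 0;0 0 0 0 0",
)

```text
t: 18.02
tcp_pos: [0.482, 0.2571, 0.1634]
tool_rot: [-0.07, 0.998, -0.0, -0.002]
force: [0.5, -0.8, 0.2]
finger_gap: -0.003
gripper_force: 0.0
```

send_rows(
  commands="0 0 0 0.3 0;0 0 0 0.3 0;0 0 0 0.25 0;0 0 0 0.2 0;0 0 0 0.15 0;0 0 0 0.1 0;0 0 0 0.1 0;0 0 0 0 0",
)

```text
t: 18.68
tcp_pos: [0.4838, 0.2576, 0.1366]
tool_rot: [-0.07, 0.998, 0.0, 0.0]
force: [-0.6, 0.8, 6.1]
finger_gap: 0.0
gripper_force: 2.9
```

send_rows(
  commands="0 0 0 0.1 0;0 0 0 0.1 0;0 0 0 0 0;0 0 0 0 0",
)

```text
t: 19.02
tcp_pos: [0.484, 0.2576, 0.1359]
tool_rot: [-0.07, 0.998, 0.0, 0.001]
force: [-5.3, -0.7, 25.5]
finger_gap: 0.002
gripper_force: 12.3
```

send_rows(
  commands="0 0 0 0 0;0 0 0 0 0;0 0 0 0 0;0 0 0 -0.3 0;0 0 0 -0.5 0;0 0 0 -0.8 0;0 0 0 -1 0;0 0 0 -0.4 0;0 0.7 0 0 0;0 0.7 0 0 0;85 0.7 0 0 0;85 0.7 0 0 0;85 0.7 0 0 0;85 0.7 0 0 0;85 0 0 0 0;85 0 0 0 0;85 0 0 0 0",
)

```text
t: 20.43
tcp_pos: [0.4014, 0.2458, 0.1925]
tool_rot: [-0.07, 0.998, 0.0, 0.001]
force: [-0.6, -0.4, 0.4]
finger_gap: 0.975
gripper_force: 0.0
```

```bash
python3 - <<'E'
from h import *
rel([.4005,.2457,.0424],98)
a=cv2.imread('pics/s7.png').astype(int);snap('scene','s8.png');b=cv2.imread('pics/s8.png').astype(int)
d=np.abs(a-b).max(2)[150:190,395:470]; print(d.max(), (d>40).sum())
d=np.abs(a-b).max(2)[150:185,455:480]; print(d.max())
# slat/press region in scene full px: slat crop (485..640,130..215) -> (331..370,162..184)
print(np.abs(a-b).max(2)[160:186,328:372].max(), (np.abs(a-b).max(2)[150:186,328:390]>40).sum())
E
```

```text
t 20.4333 tcp [0.4014 0.2458 0.1925] yawy 98.01 F [-0.6 -0.4  0.4] gap 0.975
shift/20mm [ 0.05 -0.    7.5 ] spin/4deg 0.0
10 0
7
57 5
```

send_rows(
  commands="85 0 0 1 0;85 0 0 1 0;85 0 0 1 0;85 0 0 1 0;85 0 0 1 0;85 0 0 1 0;85 0 0 0.8 0;85 0 0 0.5 0;85 0 0 0.2 0;85 0 0 0 0;28 0 0 0 0;28 0 0 0 0;28 0 0 0 0;28 0 0 0 0;28 0 0 0 0;28 0 0 0 0;28 0 0 0 0",
  grip_force=40,
)

```text
t: 21.9
tcp_pos: [0.4008, 0.2459, 0.0435]
tool_rot: [-0.07, 0.998, 0.0, 0.001]
force: [-0.0, -0.6, 6.2]
finger_gap: 0.411
gripper_force: 40.2
```

send_rows(
  commands="28 0 0 -0.35 0;28 0 0 0 0;28 0.5 0 0 0;28 0.7 0 0 0;28 0.7 0 0 0;28 0.7 0 0 0;28 0.6 0 0 0;28 0 0 0 0;28 0 0 -0.7 0;28 0 0 -1 0;28 0 0 -1 0;28 0 0 -1 0;28 0 0 -1 0;28 0 0 -1 0;28 0 0 -1 0;28 0 0 -1 0;28 0 0 -1 0;28 0 0 -1 0;28 0 0 0 0",
)

```text
t: 23.48
tcp_pos: [0.3393, 0.2376, 0.2467]
tool_rot: [-0.07, 0.998, 0.001, 0.004]
force: [0.7, -0.1, -0.9]
finger_gap: 0.405
gripper_force: 40.2
```

send_rows(
  commands="28 0 0 0 1;28 0 0 0 1;28 0 0 0 1;28 0 0 0 1;28 0 0 0 1;28 0 0 0 1;28 0 0 0 1;28 0 0 0 1;28 0 0 0 1;28 0 0 0 1;28 0 0 0 1;28 0 0 0 1;28 0 0 0 1;28 0 0 0 1;28 0 0 0 1;28 0 0 0 1;28 0 0 0 1;28 0 0 0 1;28 0 0 0 1;28 0 0 0 1",
)

```text
t: 25.15
tcp_pos: [0.3365, 0.2365, 0.2427]
tool_rot: [0.589, 0.808, -0.001, -0.0]
force: [-0.2, 0.8, -0.3]
finger_gap: 0.411
gripper_force: 40.2
```

send_rows(
  commands="28 0 0 0 1;28 0 0 0 1;28 0 0 0 1;28 0 0 0 1;28 -0.98 0.32 0 0;28 -0.98 0.32 0 0;28 -0.98 0.32 0 0;28 -0.98 0.32 0 0;28 -0.98 0.32 0 0;28 -0.98 0.32 0 0;28 -0.98 0.32 0 0;28 -0.98 0.32 0 0;28 -0.98 0.32 0 0;28 -0.98 0.32 0 0;28 -0.98 0.32 0 0;28 -0.98 0.32 0 0;28 -0.98 0.32 0 0;28 -0.98 0.32 0 0;28 -0.98 0.32 0 0;28 -0.98 0.32 0 0",
)

```text
t: 26.82
tcp_pos: [0.4501, -0.074, 0.2426]
tool_rot: [0.695, 0.719, -0.0, -0.001]
force: [0.4, -0.6, 0.6]
finger_gap: 0.41
gripper_force: 40.2
```

send_rows(
  commands="28 -0.98 0.32 0 0;28 -0.98 0.32 0 0;28 -0.98 0.32 0 0;28 -0.98 0.32 0 0;28 -0.98 0.32 0 0;28 -0.98 0.32 0 0;28 -0.98 0.32 0 0;28 -0.98 0.32 0 0;28 0 0 0 0;28 0 0 0 0",
)

```text
t: 27.65
tcp_pos: [0.5066, -0.2286, 0.2422]
tool_rot: [0.695, 0.719, -0.0, -0.001]
force: [-0.3, 0.1, -0.6]
finger_gap: 0.41
gripper_force: 40.2
```

```bash
python3 - <<'E'
from h import *
rel([.5105,-.229,.0185],2)
E
```

```text
t 27.65 tcp [ 0.5066 -0.2286  0.2422] yawy 1.91 F [-0.3  0.1 -0.6] gap 0.41
shift/20mm [-0.04  0.21 11.19] spin/4deg -0.02
```

send_rows(
  commands="28 0 0.2 1 0;28 0 0 1 0;28 0 0 1 0;28 0 0 1 0;28 0 0 1 0;28 0 0 1 0;28 0 0 1 0;28 0 0 1 0;28 0 0 1 0;28 0 0 0.8 0;28 0 0 0.6 0;28 0 0 0.5 0;28 0 0 0 0;28 0 0 0 0",
)

```text
t: 28.82
tcp_pos: [0.5107, -0.2274, 0.0253]
tool_rot: [0.695, 0.719, -0.0, -0.0]
force: [0.0, 0.1, -0.5]
finger_gap: 0.409
gripper_force: 40.2
```

send_rows(
  commands="28 0 0 0.1 0;28 0 0 0.1 0;28 0 0 0.05 0;28 0 0 0 0",
)

```text
t: 29.15
tcp_pos: [0.5111, -0.228, 0.0209]
tool_rot: [0.695, 0.719, 0.0, 0.0]
force: [-0.1, 0.3, -0.3]
finger_gap: 0.413
gripper_force: 40.2
```

send_rows(
  commands="28 0 0 0.08 0;28 0 0 0.06 0;28 0 0 0.03 0;28 0 0 0 0;28 0 0 0 0",
)

```text
t: 29.57
tcp_pos: [0.5112, -0.228, 0.0185]
tool_rot: [0.695, 0.719, 0.0, 0.001]
force: [-1.3, 1.4, 8.5]
finger_gap: 0.411
gripper_force: 41.2
```

Contact with the floor. I'll release with a partial opening and rise.

send_rows(
  commands="42 0 0 0 0;50 0 0 0 0;55 0 0 0 0;55 0 0 0 0;55 0 0 0 0;55 0 0 -0.3 0;55 0 0 -0.6 0;55 0 0 -1 0;55 0 0 -1 0;55 0 0 -1 0;55 0 0 -1 0;55 0 0 -1 0;55 0 0 -1 0;55 0 0 -1 0;55 0 0 -1 0;55 0 0 -1 0;55 0 0 -1 0;55 0 0 0 0;55 0 0 0 0",
)

```text
t: 31.15
tcp_pos: [0.5113, -0.2281, 0.237]
tool_rot: [0.695, 0.719, 0.0, 0.002]
force: [-0.3, 0.9, 0.3]
finger_gap: 0.64
gripper_force: 0.0
```

send_rows(
  commands="55 1 0 0 0;55 1 0 0 0;55 1 0 0 0;55 1 0 0 0;55 1 0 0 0;55 1 0 0 0;55 1 0 0 0;55 1 0 0 0;55 1 0 0 0;55 1 0 0 0;55 1 0 0 0;55 1 0 0 0;55 1 0 0 0;55 1 0 0 0;55 0 0 0 0;55 0 0 0 0;55 0 0 0 0",
)

```text
t: 32.57
tcp_pos: [0.5006, 0.0516, 0.2344]
tool_rot: [0.695, 0.719, -0.001, -0.0]
force: [0.4, 0.4, 1.0]
finger_gap: 0.645
gripper_force: 0.0
```

```bash
python3 - <<'E'
from h import *
rel([.5,0,.2])
snap('top','t9.png');snap('scene','s9.png')
a=cv2.imread('pics/t9.png').astype(int); t0=cv2.imread('pics/t0.png').astype(int)
# slat in box: light wood = bright (R>150,B<140) within box area
print('light-wood threshold test on t0 slat', t0[217,324])
m=((a[...,2]>165)&(a[...,2]-a[...,0]>55)).astype(np.uint8); m[:,:345]=0; m[:,435:]=0; m[:165]=0; m[235:]=0
c=max(cv2.findContours(m,0,2)[0],key=cv2.contourArea); r=cv2.minAreaRect(c);print(r)
P=np.array([px2w('top',u,v,.023)[:2] for u,v in cv2.boxPoints(r)]);print(P.mean(0),np.hypot(*(P[1]-P[0])),np.hypot(*(P[2]-P[1])))
# plunger/knob region vs start, in scene, and lid vs s4
for f,(y0,y1,x0,x1) in (('s0',(150,195,355,390)),('s4',(225,290,270,335))):
    d=np.abs(cv2.imread(f'pics/{f}.png').astype(int)-cv2.imread('pics/s9.png'))[y0:y1,x0:x1].max(2);print(f,d.max(),(d>40).sum())
E
```

```text
t 32.5667 tcp [0.5006 0.0516 0.2344] yawy 2.02 F [0.4 0.4 1. ] gap 0.645
shift/20mm [-2.58 -0.12  1.72] spin/4deg None
light-wood threshold test on t0 slat [ 91 138 167]
((387.6343688964844, 200.88909912109375), (30.548370361328125, 52.38522720336914), 87.33700561523438)
[ 0.51166679 -0.24547924] 0.1935030472025952 0.11292618808562511
s0 152 31
s4 91 795
```

```bash
python3 - <<'E'
from h import *
a=cv2.imread('pics/t9.png').astype(int)
print('G grid, box area'); print('     ',list(range(352,430,4)))
for v in range(176,226,3): print(v,a[v,352:430:4,1])
# predicted slat corners if placed as intended, z=.023, and lid top edge ends
for p in[(.494,-.164,.023),(.53,-.164,.023),(.494,-.324,.023),(.53,-.324,.023)]:print(w2px('top',p).round(1))
b=cv2.imread('pics/s4.png').astype(int);c=cv2.imread('pics/s9.png').astype(int)
d=np.abs(b-c).max(2)>40; n,l,s,_=cv2.connectedComponentsWithStats(d[225:315,225:340].astype(np.uint8));print(s[1:][s[1:,4]>15]+[225,225,0,0,0])
b=cv2.imread('pics/s0.png').astype(int);d=np.abs(b-c).max(2)>40; n,l,s,_=cv2.connectedComponentsWithStats(d[145:200,330:395].astype(np.uint8));print(s[1:]+[330,145,0,0,0])
# lid edge predicted px at 1.9 rad: hinge (.576,-.2425), 130 mm
for th in(1.5,1.9):
  for sy in(-.11,.11):
    print(th,w2px('scene',(.576-.13*np.cos(th)-.035*sy,-.2425+sy,.06+.13*np.sin(th))).round(1))
E
```

```text
G grid, box area
      [352, 356, 360, 364, 368, 372, 376, 380, 384, 388, 392, 396, 400, 404, 408, 412, 416, 420, 424, 428]
176 [195 196  43  43  44  44  44  44  43  43  44  44  44  45  45  46  46  83
 195 196]
179 [196 196  47  48  47  46  47  46  47  48  47  47  46  46  46  50  54 195
 196 195]
182 [196 196  45  51  53  70  74  78  68  96  97  91  88  96  64  37  29 196
 195 196]
185 [196 142  23  24  24  26  28  41  46  53  55  57  63  98  93 102  28 195
 195 196]
188 [195 124  80 103 105 105 104 104 104 104 104 102 101  98  94 100  29 196
 196 196]
191 [196 114  86 111 112 110 108  99  98 103 106 108 108 108 106 104  28 195
 195 196]
194 [196 143  49  96  96  97 101 101 103 104 104 103 105 110 111 114  29 177
 195 195]
197 [196 154  54 104  81 118 131 151 147 136 135 135 134 136 114 104  28 165
 196 195]
200 [192 161  60  91 148 147 147 148 150 152 155 156 158 159 142 106  28 169
 196 196]
203 [131 160  69  89 154 155 156 158 158 158 158 158 156 155 128 107  29 161
 195 196]
206 [131 184  71  72 135 140 149 114  80  56  54  58  60 103 104 102  28 159
 195 195]
209 [135 195  81 101 102 103 105 106 107 108 110 110 108 109 109 110  27 135
 195 195]
212 [137 196  84 108 106 106 105 106 107 106 105 104 103 104 105 107  38 119
 195 195]
215 [136 196  88 119 117 115 112 111 105 103 101 100  97  98  99  98  46  84
 196 196]
218 [137 195  60  82  96  93  97  67  64  53  77  83 100 119 128 142 196 196
 195 195]
221 [133 195 196 196 196 195 196 196 196 196 196 196 195 195 196 196 196 195
 196 195]
224 [140 196 196 196 196 196 196 195 195 195 196 196 196 195 195 196 195 196
 195 196]
[365.6 205.8]
[365.4 196.1]
[409.1 205.4]
[408.8 195.7]
[[254 225  30  10 157]
 [286 225  51  22 533]
 [260 235  15  10  68]
 [255 252  43  40 286]]
[[330 145  29  30 495]]
1.5 [257.8 268.6]
1.5 [312.2 219.9]
1.9 [271.9 281.2]
1.9 [325.7 230.2]
```

```bash
python3 -c "
from h import *
print(sign_off())"
```

```text
the job is handed in; nothing more can be done
None
```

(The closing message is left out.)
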